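# Fit the grinder jar on the kitchen machine and lock it

### The job

Get the kitchen machine ready for grinding: take the orange dust cap off its drive and put it flat in the empty half of the white accessory tray. Then set the blue-lidded grinder jar on the drive, turning it a little at a time while pressing down until its six-sided foot drops fully home, and only then throw the machine's red-knobbed lock lever right over, away from the robot. Leave everything else where it is.

Things in the scene. Friction and masses are not known exactly. Their poses are not given: they have to be found in the camera images.
- machine: White kitchen machine, fixed to the worktop: low box 170 (x) x 230 (y) x 75 mm high. Origin at the centre of its underside, z up; its front (-x) faces roughly to the robot. On its top stand the aluminium drive (at y = +50 mm) and the lock lever on its grey block (at y = -80 mm; block 70 x 50 x 25 mm, z 75 to 100 mm).
- drive_top (a point): Centre of the drive's upper face, 99 mm above the worktop, on the drive's vertical axis; axes as the machine's. The drive is a hexagonal aluminium ring, 24 mm high, 87 mm over its outer flats; its hexagonal recess goes right through, 51 mm over flats, parallel to the outer flats. Its gears hold it (2.5 N m): light turning does not move it.
- recess_floor (a point): Centre of the recess's floor, 24 mm below drive_top; axes as the machine's. The angle at which the hexagonal recess stands about the vertical differs every time and these readings do not tell it: find it by turning the jar while pressing. Any 60 degree span holds one fit; the foot goes in when within about 7 degrees of it.
- cap: Orange dust cap, about 150 g, covering the drive at the start; it lifts straight off. From below: round plug 40 mm across, z 0 to 6 mm, loose in the recess; disc 88 mm across, z 6 to 16; on it an upright bar grip 54 mm long (own x), 22 mm thick (own y), z 16 to 48. Origin at the centre of the plug's underside.
- tray: White open accessory tray, fixed, 150 (x) x 240 (y) x 35 mm high; walls, floor and partition 5 mm thick, the partition along x at its middle, as high as the walls. Origin at the centre of its underside. The half at +y (centre y = +60 mm, inside 140 x 112 mm) is empty; the half at -y holds the slicing disc.
- jar: Grinder jar, about 350 g, 140 mm high, standing upright on the worktop: amber body 68 mm across, z 22 to 92 mm; blue lid 72 mm across, z 92 to 104; steel hexagonal foot, z 7 to 22, 48 mm over flats (46 mm for its lowest 2 mm), two flats facing own +-x; round tapered nose below it, z 0 to 7, 40 mm across at the bottom, 48 mm from z = 4. Origin at the centre of the underside, z up.
- jar_grip (a point): Centre of the blue upright bar grip on the grinder jar's lid, 122 mm above the jar's origin; axes as the jar's. The bar is 56 mm long (own x), 24 mm thick (own y) and 36 mm high (104 to 140 mm above the jar's origin).
- jar_shoulder (a point): Centre of the underside of the jar's body, 22 mm above the jar's origin. The jar's nose enters the recess at any angle and centres it roughly. With the hexagons not in line the jar then stands with this point 13 to 15 mm above drive_top; in line, it drops until it is level with drive_top: fully home.
- lever (a joint): Angle of the lock lever about a level axis along the machine's y, rad: 0 to 0.2 at the start (leaning to the machine's -x, towards the robot), 1.0 at its stop, thrown over to the machine's +x. It stays where it is left; under 2 N at the knob moves it.
- lever_tip (a point): Centre of the lever's red ball knob, 26 mm across, on a steel rod 10 mm thick, 90 mm from the pivot. The pivot lies in the machine's frame at x = 0, y = -80, z = 97 mm, so at 0 the knob is at x = -43, z = 176 mm; upright z = 187; at 1.0 x = +43, z = 176 mm.
- jar_green: Storage jar with a green lid, same size as the grinder jar but with a round black foot. Leave it. Origin at the centre of its underside.
- jar_white: Storage jar with a white lid, likewise with a round foot. Leave it. Origin at the centre of its underside.
- disc: Steel slicing disc, 84 mm across, 26 mm high with its hub, in the tray's -y half. Leave it. Origin at the centre of its underside.
- bottle: Brown bottle, 64 mm across, 220 mm high, beyond the tray. Leave it. Origin at the centre of its underside.
- mug: White mug, 80 mm across, 90 mm high, on the left beyond the jars. Leave it. Origin at the centre of its underside.
- spoon: Spoon, 190 mm long, lying to the right of the machine. Leave it. Origin on its underside.
Mind the look-alikes: they are no part of the job. Leave any grey or purple look-alike of the cap alone.

How it is judged (in metres and radians):
On the way, in this order (a step that is already met when the one before it is completed fails the run):
1. the dust cap lies flat in the tray, let go (x of cap in the frame of tray between -0.075 and 0.075 m and y of cap in the frame of tray between 0 and 0.12 m and z of cap in the frame of tray below 0.013 m and angle between cap's own z axis and vertical below 0.2 rad and linear speed of cap below 0.03 m/s and contact force between cap and the fingers below 0.2 N), for 0.2 s.
2. the grinder jar has dropped fully home on the drive, the lever not yet thrown (horizontal distance between jar_shoulder and drive_top below 0.004 m and z of jar_shoulder in the frame of drive_top below 0.003 m and angle between jar's own z axis and vertical below 0.06 rad and value of joint lever below 0.5 rad), for 0.2 s.
3. the lock lever is thrown right over (value of joint lever above 0.85 rad), for 0.2 s.
At the end, for the whole second after the job is handed in: The cap lies flat (within 0.2 rad, not on the disc or the rim) in the tray's empty half, let go, the grinder jar stands upright (within 0.06 rad) and fully home on the drive (shoulder within 3 mm of the drive's top, 4 mm of its axis), the lever stands past 0.85 rad of its 1.0, and all is at rest (all of step 1 and horizontal distance between jar_shoulder and drive_top below 0.004 m and z of jar_shoulder in the frame of drive_top below 0.003 m and angle between jar's own z axis and vertical below 0.06 rad and linear speed of jar below 0.03 m/s and value of joint lever above 0.85 rad); the robot touches nothing.
It fails at once if a bystander was shifted by more than 30 mm or, if a jar, bottle or mug, tipped over (distance of any of jar_green, jar_white, disc, bottle, mug, spoon from where it was at the start of the episode above 0.03 m or angle between any of jar_green, jar_white, bottle, mug's own z axis and vertical above 0.5 rad).
It also fails if it takes over 72 s, if anything falls off the work surface, if the arm or the gripper's body presses on something with over 40 N, if the wrist force passes 120 N, or if a joint passes its speed limit or range.

### The arm

A 6-joint arm with a two-finger parallel gripper is mounted at the origin on the work surface. World frame = base frame: x ahead of the robot, y to its left, z up, the work surface at z = 0. Lengths are in m, angles in degrees, forces in N, time in s.
With the tool pointing down it reaches from about 0.25 to 0.725 m from the base axis. Payload 9.7 kg.
Tool frame: the origin (TCP) lies between the finger pads; the fingertips stand 19 mm ahead of it and the grasp point (between the pads) is the TCP; z points along the fingers, y is the line along which they close (so a half turn about z gives the same grasp; the last joint's range is limited). The gripper opens to 85 mm and grips with 20 to 120 N. Pads are 22 mm wide; open, the fingers measure 114 mm over their backs; the gripper's body (76 mm by 85 mm) begins 54 mm behind the grasp point. The pads swing forward as they close: fully open they stand 13 mm farther back than shut.
Start: joints at [-64.515, 4.979, 10.078, 95.1, 0, 90], TCP at [0.237, -0.496, 0.25] pointing down, gripper open.
Joint ranges: [-179.16, 179.16], [-48.56, 103.87], [-65.8, 70.77], [-126.05, 130.52], [-82.76, 87.17], [-180, 180]. Speed limits (degrees/s): [127.2, 127.2, 147.25, 180, 180, 180].

### API

Orientations are given as [roll, pitch, yaw] about the fixed x, y, z axes, in that order (R = Rz(yaw) Ry(pitch) Rx(roll)).
In Python, from workcell import telemetry, camera, calibration, workorder gives the robot as it stands.
- The arm moves only by the tool play_rows, never from a script. Its argument "increments" is a list of rows, each a list of 3 entries, a list of its own where there are three numbers: the shift along the tool's x, y, z in mm, then the turn, a rotation vector about the tool's x, y, z in degrees, then the closure, from 0 (fully open) to 1 (shut). In form: [[[x, y, z], [ax, ay, az], jaw], ...]. A call has 1 to 20 rows; each row is the pose to reach, as a shift and turn from the pose commanded when the call began, along the tool's axes at that moment; what a row does not reach only later rows make up. A row lasts 1/10 s, in which the tool goes at most 50 mm and 8.59 degrees, less where a joint would pass 70% of its speed; a pose out of reach is approached as far as the arm can. A call with a gripper value outside its range is refused whole. The fingers move at their own pace and stop on an object; "grip_force" is the grip in N (left out, the last holds). Time passes only in rows, so rows that repeat a pose let the fingers close. It gives the time, the measured TCP pose, the force, the opening and the grip force at its end, in the units of the state.
- telemetry.get_obs(): the state, without advancing time (a new reading comes with each control period).
- camera(name): name is "scene" or "top" or "wrist"; returns (picture, depth): 420x560x3 uint8, red, green, blue; 420x560 float32, m along the optical axis (not along the pixel's ray), 0 where there is no reading.
- calibration(name): a dict with "vertical_fov" (degrees; the focal length in pixels is half the picture's height over the tangent of half this angle, whatever the lens; pixels are square), "cx", "cy" (the principal point, pixels), "rvec" (rotation vector, rad) and "tvec" (3), from world to camera coordinates, as OpenCV has them; the wrist camera has in their place "hand_eye" (4x4, takes a point from camera to tool coordinates, whose origin is the TCP and whose axes are the flange's). Camera axes: x right, y down, z forward; pixel columns grow to the right and rows downward; lengths in m; the calibration is good to about 2 mm. A picture is of the moment at which its call begins: read the wrist's pose just before it. calibration takes no time and is no camera call.
- workorder.job_done(): hands the job in; it is judged then, once.
The state is a dict: "time": time; "q": joint angles; "qd": joint speeds; "joint_efforts": joint torques, N m; "ee_pos": TCP position; "tcp_rot": TCP orientation; "wrist_force": force on the tool from outside, world axes, zero at the start; "torque": the same for the moment, N m; "opening": finger opening in m; "grasp_force": force on a finger pad.
Only numpy, scipy, OpenCV 4.12 (cv2) and the standard library are available. Lean on these libraries where they do the work, as an engineer would, in place of code of your own. Each camera call takes 0.05 s, during which the arm holds its last target. There are 200 camera calls.

## Working session

There is one attempt and no reset: what is moved stays moved. The work goes in short steps, Python scripts to look and compute and a tool call to move; the robot and the scene stay as the last step left them, time stands still between calls to the robot, and variables do not carry over. Pictures are saved under pics/ and viewed, at most 10 in all, crops included, and the job is handed in when it is done.

Besides the shell and the picture viewer there is one more tool, called as name(argument=value, ...), one argument or row to a line, values as JSON. play_rows: Moves the arm, as the interface text tells. Its arguments: {"type":"object","properties":{"increments":{"type":"array"},"grip_force":{"type":"number"}},"required":["increments"]}

```bash
mkdir -p pics
cat > h.py <<'E'
import numpy as np,cv2
from scipy.spatial.transform import Rotation as R
from workcell import telemetry,camera,calibration,workorder
def cloud(name):
    o=telemetry.get_obs(); im,d=camera(name); c=calibration(name)
    f=im.shape[0]/2/np.tan(np.radians(c["vertical_fov"])/2)
    v,u=np.mgrid[:420,:560]
    P=np.stack([(u-c["cx"])/f*d,(v-c["cy"])/f*d,d],-1)
    if "rvec" in c:
        M=cv2.Rodrigues(np.array(c["rvec"],float))[0]; W=(P-np.array(c["tvec"]).ravel())@M
    else:
        H=np.array(c["hand_eye"]); T=R.from_euler("xyz",o["tcp_rot"],degrees=True).as_matrix()
        W=(P@H[:3,:3].T+H[:3,3])@T.T+o["ee_pos"]
    W[d==0]=np.nan
    return im,W
E
cat > a.py <<'E'
from h import *
print(telemetry.get_obs())
for n in("scene","top"):
    im,W=cloud(n); np.savez(n,im=im,W=W); cv2.imwrite(f"pics/{n}.png",im[...,::-1]); print(n,calibration(n))
E
python3 a.py
```

```text
{'time': 0.0, 'q': array([-6.45150472e+01,  5.01314723e+00,  1.00344036e+01,  9.50983468e+01,
       -2.61948359e-04,  9.00025835e+01]), 'qd': array([ 0.00184002,  0.04078684, -0.01462288,  0.04120073,  0.12472908,
       -0.05024941]), 'joint_efforts': array([ 1.25582017e-03, -5.20383167e+01,  4.64807475e+01,  1.61452655e-02,
        1.11858000e-05,  2.44199285e-06]), 'ee_pos': array([ 0.23656677, -0.49631077,  0.24956295]), 'tcp_rot': array([-1.79922910e+02,  2.65424181e-04,  2.54823697e+01]), 'wrist_force': array([-0.42214136,  0.60937793, -0.43620837]), 'torque': array([-0.0205994 ,  0.02132674, -0.04074977]), 'grasp_force': 0.0, 'opening': 0.08541023113333776}
scene {'vertical_fov': 46.235036160740734, 'cx': 283.4074978507987, 'cy': 214.26157465450984, 'rvec': array([ 2.23588215,  0.72045988, -0.30464795]), 'tvec': array([-0.4213378 , -0.16443762,  1.73006791])}
top {'vertical_fov': 56.78806381064963, 'cx': 276.70816267941547, 'cy': 212.38137596074728, 'rvec': array([ 2.11269535, -2.177641  ,  0.1130809 ]), 'tvec': array([-0.03139559,  0.57160007,  0.98876309])}
```

View pics/top.png

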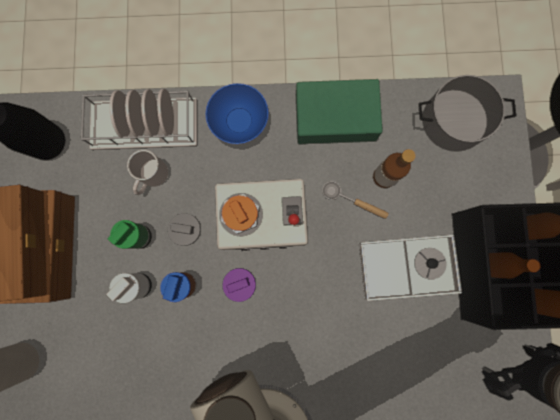

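View pics/scene.png

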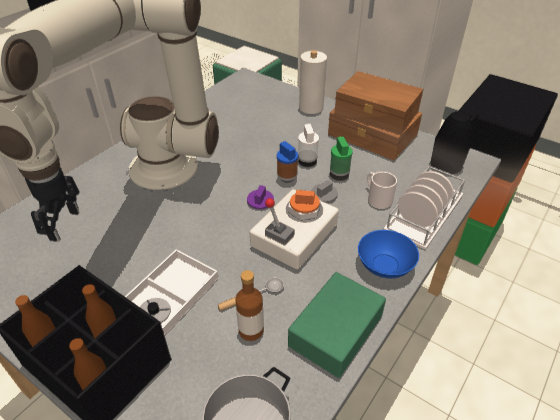

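Top view: the orange cap on the drive is at (240,212); its look-alikes are purple (239,285) and grey (184,229). The blue jar is at (176,287), with green (127,235) and white (124,288) as look-alikes. The empty tray half is at (386,270), the disc at (430,262), and the red knob at (294,219). By the description I choose the orange cap and the blue-lidded jar. Next I measure them and take one close crop.

```bash
cat > b.py <<'E'
from h import *
def rect(P,n):
    r=cv2.minAreaRect((P[:,:2]*1000).astype(np.float32)); b=cv2.boxPoints(r)
    e=[b[1]-b[0],b[2]-b[1]]; l=max(e,key=np.linalg.norm)
    print(n,len(P),"ctr",np.round(r[0],1),"size",np.round(r[1],1),"long-axis deg",round(np.degrees(np.arctan2(l[1],l[0])),1),"z med/max",np.round([np.median(P[:,2])*1000,P[:,2].max()*1000],1),"mean",np.round(P.mean(0)*1000,1))
for n in("top","scene"):
    z=np.load(n+".npz"); im,W=z["im"],z["W"]; hsv=cv2.cvtColor(im,cv2.COLOR_RGB2HSV).astype(int); H,S,V=hsv[...,0],hsv[...,1],hsv[...,2]
    X,Y,Z=W[...,0],W[...,1],W[...,2]
    reg=(X>.2)&(X<.8)&(Y>-.5)&(Y<.4)
    print("==",n)
    o=reg&(H<18)&(S>150)&(abs(Y-.1)<.15)
    rect(W[o&(Z>.095)&(Z<.121)],"cap disc"); rect(W[o&(Z>.130)],"cap bar")
    b=reg&(H>100)&(H<125)&(S>120)&(X<.5)
    rect(W[b&(Z>.094)&(Z<.112)],"jar lid");rect(W[b&(Z>.132)],"jar bar")
    k=reg&((H<6)|(H>174))&(S>150)&(Z>.13)&(Z<.23); 
    rect(W[k],"knob")
    w=reg&(S<60)&(Y>-.1)&(Y<.25)&(Z>.068)&(Z<.080)&(X>.35); rect(W[w],"machine")
    t=reg&(Y<-.2)&(Z>.030)&(Z<.040)&(S<60)&(V>110); rect(W[t],"tray rim")
    print("all max heights", [ (nm,np.round(W[m].mean(0)*1000)) for nm,m in (("green",reg&(H>50)&(H<80)&(S>120)&(Z>.13)),("purple",reg&(H>130)&(H<160)&(S>80)))])
z=np.load("top.npz");im=z["im"];cv2.imwrite("pics/crop.png",cv2.resize(im[170:320,100:320,::-1],(800,545),interpolation=cv2.INTER_CUBIC))
E
python3 b.py
```

```text
== top
cap disc 689 ctr [564.   41.2] size [81.8 82.1] long-axis deg -2.2 z med/max [108.7 120.3] mean [562.2  40.3 108.8]
cap bar 210 ctr [563.6  42.7] size [53.9 22. ] long-axis deg 28.0 z med/max [140.3 145.1] mean [563.1  42.1 140.3]
jar lid 363 ctr [390.2 200.4] size [69.8 64.5] long-axis deg 53.4 z med/max [103.6 112. ] mean [389.6 193.9 103.6]
jar bar 256 ctr [388.4 202.6] size [24.5 55.4] long-axis deg -17.2 z med/max [139.4 143.4] mean [388.5 201.8 139.2]
knob 81 ctr [535.1 -88.9] size [20.3 22.4] long-axis deg -1.7 z med/max [190.8 195.9] mean [534.7 -88.6 190.5]
machine 3834 ctr [625.5  57.4] size [408.2 316.2] long-axis deg 11.2 z med/max [74.6 80. ] mean [566.7   4.7  74.5]
tray rim 539 ctr [ 417.4 -385.5] size [149.9 236.5] long-axis deg -87.1 z med/max [34.  39.8] mean [ 414.7 -362.1   33.9]
all max heights [('green', array([521., 326., 139.])), ('purple', array([385.,  57.,  23.]))]
== scene
cap disc 342 ctr [566.2  35.3] size [82.9 75.9] long-axis deg 30.6 z med/max [109.2 120.9] mean [571.6  27.  109.9]
cap bar 135 ctr [565.3  39.9] size [52.8 24.4] long-axis deg 28.6 z med/max [140.2 147.2] mean [565.9  37.  139.2]
jar lid 160 ctr [395. 191.] size [66.  52.4] long-axis deg 34.5 z med/max [103.9 111.2] mean [395.4 186.  103.5]
jar bar 99 ctr [389.1 199. ] size [26.5 61.4] long-axis deg -14.0 z med/max [139.9 144.8] mean [392.2 196.5 139.3]
knob 58 ctr [537.9 -93.9] size [21.9 21.5] long-axis deg 45.5 z med/max [189.1 197.2] mean [539.  -94.8 188.9]
machine 1680 ctr [611.3  83.5] size [441.5 242.7] long-axis deg 61.7 z med/max [75.6 80. ] mean [589.3  -2.7  75.3]
tray rim 596 ctr [ 560.1 -375.6] size [216.6 444.7] long-axis deg -0.3 z med/max [34.3 39.9] mean [ 449.1 -363.8   34.3]
all max heights [('green', array([523., 322., 139.])), ('purple', array([387.,  47.,  25.]))]
```

View pics/crop.png

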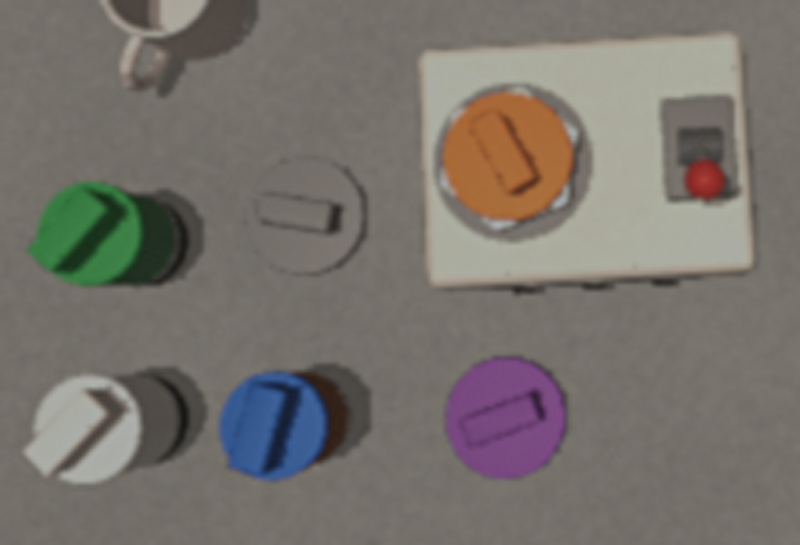

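The crop confirms the orange cap on the drive (bar about 28°, px 505,150) and the blue jar (px 272,425). The purple and grey discs lie on the worktop.

```bash
cat > go.py <<'E'
import sys
from h import *
def go(*t):
    o=telemetry.get_obs(); T=R.from_euler("xyz",o["tcp_rot"],degrees=True)
    t=list(map(float,t)); Rt=R.from_euler("xyz",[180,0,t[3]],degrees=True)
    print("t",round(o["time"],1),"pos",np.round(o["ee_pos"]*1000,1),"rot",np.round(o["tcp_rot"],2),"F",np.round(o["wrist_force"],1),"q",np.round(o["q"],0),"open",round(o["opening"]*1e3,1))
    print("inc",np.round(T.inv().apply(np.array(t[:3])-o["ee_pos"]*1000),1),np.round((T.inv()*Rt).as_rotvec(degrees=True),2))
if __name__=="__main__": go(*sys.argv[1:])
E
python3 go.py 540 30 260 28
```

```text
t 0.1 pos [ 236.6 -496.3  249.6] rot [-179.93    0.     25.49] F [-0.2 -0.3  0.9] q [-65.   5.  10.  95.  -0.  90.] open 85.3
inc [ 500.4 -344.5  -10. ] [-0.07 -0.   -2.51]
```

play_rows(
  increments=[
    [[40, -28, -10], [0, 0, -2.5], 0.3],
    [[80, -56, -10], [0, 0, -2.5], 0.3],
    [[120, -84, -10], [0, 0, -2.5], 0.3],
    [[160, -112, -10], [0, 0, -2.5], 0.3],
    [[200, -139, -10], [0, 0, -2.5], 0.3],
    [[240, -167, -10], [0, 0, -2.5], 0.3],
    [[280, -194, -10], [0, 0, -2.5], 0.3],
    [[320, -222, -10], [0, 0, -2.5], 0.3],
    [[360, -249, -10], [0, 0, -2.5], 0.3],
    [[400, -276, -10], [0, 0, -2.5], 0.3],
    [[440, -303, -10], [0, 0, -2.5], 0.3],
    [[475, -327, -10], [0, 0, -2.5], 0.3],
    [[500, -344, -10], [0, 0, -2.5], 0.3],
    [[500, -344, -10], [0, 0, -2.5], 0.3],
  ],
)

```text
time: 1.5
ee_pos: [0.5411, 0.0322, 0.2589]
tcp_rot: [-179.9, 0.1, 28.2]
wrist_force: [-0.4, -0.1, -0.1]
opening: 0.0596
grasp_force: 0.0
```

```bash
cat > c.py <<'E'
from h import *
from b import rect
im,W=cloud("wrist"); np.savez("w1",im=im,W=W); cv2.imwrite("pics/w1.png",im[...,::-1])
H,S,V=[a.astype(int) for a in cv2.split(cv2.cvtColor(im,cv2.COLOR_RGB2HSV))]
Z=W[...,2];o=(H<18)&(S>150)
print("bounds",np.nanmin(W[...,:2],(0,1)),np.nanmax(W[...,:2],(0,1)))
rect(W[o&(Z>.095)&(Z<.121)],"disc");rect(W[o&(Z>.130)],"bar")
from go import go; go(564,41.5,131,28)
E
sed -i 's/^for n in("top","scene"):/for n in(("top","scene") if __name__=="__main__" else ()):/; s/^z=np.load("top.npz");im.*$//' b.py; python3 c.py
```

```text
bounds [ 0.09483413 -0.44464726] [0.81509441 0.35877522]
disc 3849 ctr [565.2  41.8] size [86.1 86.6] long-axis deg -84.8 z med/max [109. 120.] mean [565.4  28.4 109. ]
bar 2644 ctr [5.61e+02 4.00e-01] size [ 72.1 186. ] long-axis deg -84.7 z med/max [141.3 335.1] mean [557.5   5.8 164.3]
t 1.6 pos [540.3  30.7 259.3] rot [-1.7996e+02  9.0000e-02  2.8140e+01] F [-1.1 -0.3  0.3] q [  3.   4.  10.  96.  -0. 155.] open 60.0
inc [ 26.2   1.7 128.2] [-0.04  0.09  0.14]
```

play_rows(
  increments=[
    [[27, 2, 40], [0, 0, 0], 0.3],
    [[27, 2, 80], [0, 0, 0], 0.3],
    [[27, 2, 115], [0, 0, 0], 0.3],
    [[27, 2, 127], [0, 0, 0], 0.3],
    [[27, 2, 127], [0, 0, 0], 1],
    [[27, 2, 127], [0, 0, 0], 1],
    [[27, 2, 127], [0, 0, 0], 1],
    [[27, 2, 127], [0, 0, 0], 1],
    [[27, 2, 127], [0, 0, 0], 1],
    [[27, 2, 127], [0, 0, 0], 1],
    [[27, 2, 107], [0, 0, 0], 1],
    [[27, 2, 77], [0, 0, 0], 1],
    [[27, 2, 37], [0, 0, 0], 1],
    [[27, 2, 7], [0, 0, 0], 1],
    [[27, 2, 7], [0, 0, 0], 1],
  ],
  grip_force=40,
)

```text
time: 3.05
ee_pos: [0.5661, 0.0401, 0.259]
tcp_rot: [179.8, -0.4, 28.0]
wrist_force: [0.3, 0.5, -1.3]
opening: 0.0211
grasp_force: 40.5
```

```bash
cat > d.py <<'E'
from h import *
from b import rect
im,W=cloud("top"); np.savez("top2",im=im,W=W); np.savez("w0",*cloud("wrist"))
X,Y,Z=W[...,0],W[...,1],W[...,2];S=cv2.cvtColor(im,cv2.COLOR_RGB2HSV)[...,1]
t=(X>.32)&(X<.51)&(Y>-.51)&(Y<-.22)&(Z>.028)&(Z<.042)&(S<60); rect(W[t],"tray")
from go import go; go(419,-325,140,0)
E
python3 d.py
```

```text
tray 846 ctr [ 417.6 -388. ] size [150.1 241.2] long-axis deg -86.9 z med/max [33.1 39.7] mean [ 416.4 -395.7   33. ]
t 3.1 pos [565.2  40.1 254. ] rot [ 1.7995e+02 -9.0000e-02  2.7990e+01] F [-0.  -0.3 -2.5] q [  4.   7.  13.  96.  -0. 156.] open 20.9
inc [-300.6  253.7  113.8] [ 2.000e-02 -1.000e-01  2.799e+01]
```

play_rows(
  increments=[
    [[-5, 4, -25], [0, 0, 0], 1],
    [[-25, 21, -40], [0, 0, 0], 1],
    [[-55, 46, -40], [0, 0, 0], 1],
    [[-90, 75, -40], [0, 0, 0], 1],
    [[-125, 104, -40], [0, 0, 0], 1],
    [[-160, 133, -40], [0, 0, 0], 1],
    [[-195, 162, -30], [0, 0, 0], 1],
    [[-230, 191, -10], [0, 0, 0], 1],
    [[-260, 216, 20], [0, 0, 0], 1],
    [[-285, 236, 50], [0, 0, 0], 1],
    [[-300, 249, 90], [0, 0, 0], 1],
    [[-305, 253, 120], [0, 0, 0], 1],
    [[-305, 253, 145], [0, 0, 0], 1],
    [[-305, 253, 145], [0, 0, 0], 1],
    [[-305, 253, 145], [0, 0, 0], 1],
  ],
)

```text
time: 4.65
ee_pos: [0.4137, -0.326, 0.1079]
tcp_rot: [-179.9, 0.0, 28.0]
wrist_force: [0.1, -0.1, -1.4]
opening: 0.0214
grasp_force: 40.3
```

Run:
```python
from h import *
im,W=cloud("wrist");cv2.imwrite("pics/w2.png",im[...,::-1])
from go import go; go(414.5,-327,45,28)
```

```text
t 4.7 pos [ 414.3 -326.4  109.1] rot [ 1.7998e+02 -1.0000e-02  2.8000e+01] F [ 0.7 -0.9 -1.6] q [-38.   1.  -9.  79.   0. 114.] open 21.3
inc [-0.2  0.6 64.1] [ 0.02 -0.01  0.  ]
```

View pics/w2.png

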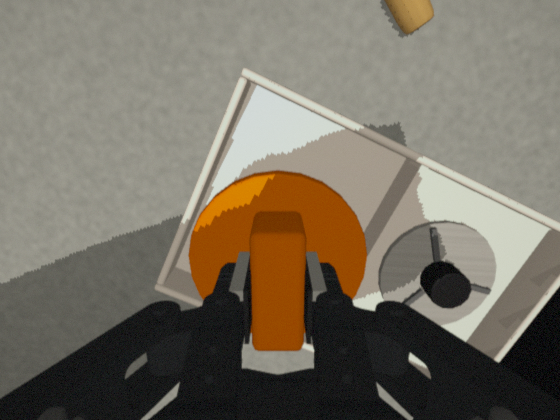

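The picture shows the cap (278,255) held level over the empty half, with the slicing disc clear at (438,275). I'll lower it, release and rise.

play_rows(
  increments=[
    [[0, 0, 30], [0, 0, 0], 1],
    [[0, 0, 52], [0, 0, 0], 1],
    [[0, 0, 62], [0, 0, 0], 1],
    [[0, 0, 65], [0, 0, 0], 1],
    [[0, 0, 65], [0, 0, 0], 1],
    [[0, 0, 65], [0, 0, 0], 0.5],
    [[0, 0, 65], [0, 0, 0], 0.5],
    [[0, 0, 65], [0, 0, 0], 0.5],
    [[0, 0, 62], [0, 0, 0], 0.5],
    [[0, 0, 45], [0, 0, 0], 0.5],
    [[0, 0, 10], [0, 0, 0], 0.4],
    [[0, 0, -40], [0, 0, 0], 0.3],
    [[0, 0, -90], [0, 0, 0], 0.3],
    [[0, 0, -130], [0, 0, 0], 0.3],
    [[0, 0, -130], [0, 0, 0], 0.3],
  ],
)

```text
time: 6.2
ee_pos: [0.4154, -0.3275, 0.2447]
tcp_rot: [179.5, -0.2, 28.0]
wrist_force: [-0.3, -0.6, 0.8]
opening: 0.0599
grasp_force: 0.0
```

```bash
cat > e.py <<'E'
from h import *
from b import rect
im,W=cloud("top"); np.savez("top3",im=im,W=W)
H,S,V=[a.astype(int) for a in cv2.split(cv2.cvtColor(im,cv2.COLOR_RGB2HSV))]
X,Y,Z=W[...,0],W[...,1],W[...,2]
o=(H<18)&(S>150)&(Y<-.2)&(Y>-.45)&(X<.52)&(X>.3)
rect(W[o&(Z<.04)],"disc");rect(W[o&(Z>.044)&(Z<.08)],"bar")
m=(abs(X-.565)<.07)&(abs(Y-.042)<.07)&(Z>.09); rect(W[m],"drive")
cv2.imwrite("pics/top3.png",cv2.resize(im[190:310,200:470,::-1],(800,356),interpolation=cv2.INTER_CUBIC))
from go import go; go(370,180,250,75)
E
python3 e.py
```

```text
disc 563 ctr [ 415.6 -323.1] size [77.5 82.6] long-axis deg -50.9 z med/max [20.5 39.6] mean [ 416.  -320.1   21.1]
bar 184 ctr [ 414. -324.] size [51.9 22.1] long-axis deg 28.6 z med/max [52.2 57. ] mean [ 414.5 -322.7   52. ]
drive 721 ctr [564.   42.3] size [87.7 97.8] long-axis deg -70.0 z med/max [ 98.5 104.6] mean [563.5  42.6  98.4]
t 6.2 pos [ 415.  -327.1  241.5] rot [ 1.7972e+02 -1.2000e-01  2.7990e+01] F [-0.2 -0.1 -0.1] q [-38.   2.   5.  94.  -0. 114.] open 59.9
inc [ 198.2 -468.9  -10.3] [  0.31   0.   -47.01]
```

View pics/top3.png

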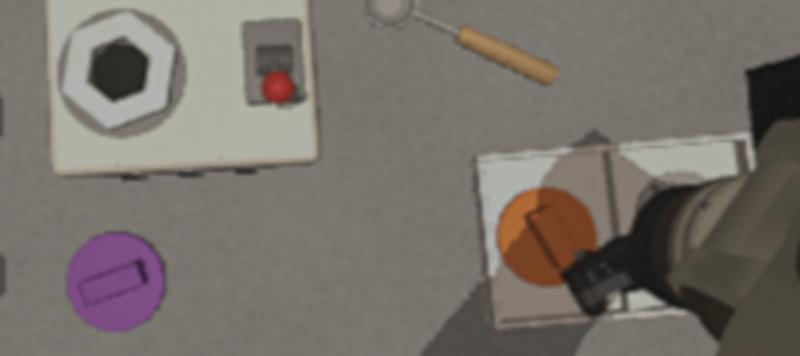

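The cap lies flat in the empty half, seen at crop (547,237). The drive's hexagon at crop (120,70) is clear. Next I move above the grinder jar.

play_rows(
  increments=[
    [[14, -30, -5], [0, 0, -8.4], 0.3],
    [[28, -60, -10], [0, 0, -16.8], 0.3],
    [[42, -90, -15], [0, 0, -25.2], 0.3],
    [[56, -120, -20], [0, 0, -33.6], 0.3],
    [[70, -150, -20], [0, 0, -42], 0.3],
    [[84, -180, -20], [0, 0, -50.4], 0.3],
    [[98, -210, -20], [0, 0, -58.8], 0.3],
    [[112, -240, -20], [0, 0, -67.2], 0.3],
    [[126, -270, -20], [0, 0, -75.6], 0.3],
    [[140, -300, -20], [0, 0, -84], 0.3],
    [[154, -330, -20], [0, 0, -92.4], 0.3],
    [[168, -360, -20], [0, 0, -100.8], 0.3],
    [[182, -390, -20], [0, 0, -109.2], 0.3],
    [[196, -420, -20], [0, 0, -117.6], 0.3],
    [[210, -450, -20], [0, 0, -126], 0.3],
    [[225, -479, -20], [0, 0, -135], 0.3],
    [[225, -479, -20], [0, 0, -135], 0.3],
    [[225, -479, -20], [0, 0, -135], 0.3],
  ],
)

```text
time: 8.05
ee_pos: [0.3876, 0.2024, 0.2571]
tcp_rot: [-179.9, -0.1, 163.0]
wrist_force: [-0.8, -0.4, 0.7]
opening: 0.0597
grasp_force: 0.0
```

```bash
cat > f.py <<'E'
from h import *
from b import rect
im,W=cloud("wrist"); cv2.imwrite("pics/w3.png",im[...,::-1])
H,S,V=[a.astype(int) for a in cv2.split(cv2.cvtColor(im,cv2.COLOR_RGB2HSV))]
Z=W[...,2];b=(H>100)&(H<125)&(S>120)
rect(W[b&(Z>.094)&(Z<.115)],"lid");rect(W[b&(Z>.132)&(Z<.15)],"bar")
from go import go; go(389,202,128,163)
# hex fit of drive from top3
z=np.load("top3.npz");X,Y,Z=np.moveaxis(z["W"],-1,0); m=(abs(X-.565)<.07)&(abs(Y-.042)<.07)&(Z>.088)&(Z<.11)
P=z["W"][m][:,:2]*1000
from scipy.optimize import minimize
def cost(p):
    d=P-p[:2]; a=np.radians(p[2]+np.arange(3)*60); s=d@np.array([np.cos(a),np.sin(a)])
    h=abs(s).max(1); out=np.clip(h-43.5,0,None)+np.clip(25.5-h,0,None); return (out**2).mean()
print(min(((round(r.fun,3),np.round(r.x,1)) for r in (minimize(cost,[564,42,a],method="Nelder-Mead") for a in range(0,60,10))),key=lambda t:t[0]))
E
python3 f.py
```

```text
lid 3167 ctr [387.  202.7] size [70.6 67.8] long-axis deg 74.3 z med/max [104.2 114.8] mean [384.  203.7 104.2]
bar 2275 ctr [388.4 202.3] size [23.7 55.5] long-axis deg -16.3 z med/max [140.  142.5] mean [386.7 203.1 139.9]
t 8.1 pos [387.8 201.8 257.5] rot [-1.7992e+02 -6.0000e-02  1.6293e+02] F [ 0.6 -0.2 -0.1] q [ 28. -10.  -4.  97.  -0.  45.] open 60.0
inc [ -1.2   0.7 129.5] [-0.08 -0.06 -0.07]
(np.float64(0.003), array([563.6,  42.6,  19.7]))
```

View pics/w3.png

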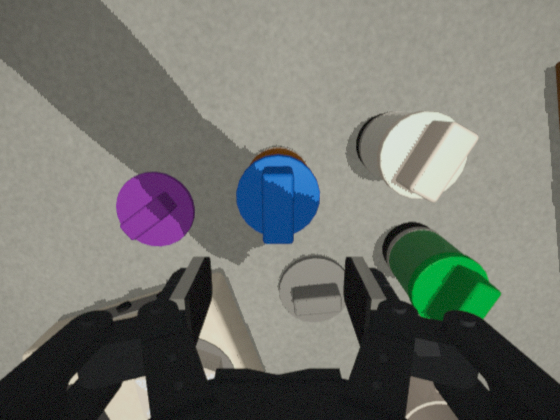

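Wrist view: the blue jar is centred ahead of the fingers at (278,200), and the white and green jars are clear at the right. Grasping and lifting.

play_rows(
  increments=[
    [[0, 1, 40], [0, 0, -0.5], 0.3],
    [[0, 1, 80], [0, 0, -0.5], 0.3],
    [[0, 1, 115], [0, 0, -0.5], 0.3],
    [[0, 1, 129], [0, 0, -0.5], 0.3],
    [[0, 1, 130], [0, 0, -0.5], 0.3],
    [[0, 1, 130], [0, 0, -0.5], 1],
    [[0, 1, 130], [0, 0, -0.5], 1],
    [[0, 1, 130], [0, 0, -0.5], 1],
    [[0, 1, 130], [0, 0, -0.5], 1],
    [[0, 1, 130], [0, 0, -0.5], 1],
    [[0, 1, 130], [0, 0, -0.5], 1],
    [[0, 1, 120], [0, 0, -0.5], 1],
    [[0, 1, 95], [0, 0, -0.5], 1],
    [[0, 1, 55], [0, 0, -0.5], 1],
    [[0, 1, 15], [0, 0, -0.5], 1],
    [[0, 1, -15], [0, 0, -0.5], 1],
    [[0, 1, -20], [0, 0, -0.5], 1],
    [[0, 1, -20], [0, 0, -0.5], 1],
  ],
  grip_force=80,
)

```text
time: 9.9
ee_pos: [0.3887, 0.2033, 0.2791]
tcp_rot: [179.9, 0.1, 163.5]
wrist_force: [1.2, -0.0, -3.8]
opening: 0.0228
grasp_force: 79.1
```

```bash
python3 go.py 564.5 42 275 139.7
```

```text
t 9.9 pos [388.7 203.3 279.1] rot [1.7994e+02 6.0000e-02 1.6349e+02] F [ 1.2 -0.  -3.8] q [28. -9. -1. 99.  0. 44.] open 22.8
inc [-214.4 -104.7    4.2] [ 0.08  0.04 23.79]
```

play_rows(
  increments=[
    [[-15, -7, 0], [0, 0, 2], 1],
    [[-40, -20, 0], [0, 0, 5], 1],
    [[-75, -37, 0], [0, 0, 9], 1],
    [[-110, -54, 0], [0, 0, 13], 1],
    [[-145, -71, 0], [0, 0, 17], 1],
    [[-180, -88, 0], [0, 0, 21], 1],
    [[-205, -100, 0], [0, 0, 23.8], 1],
    [[-214, -105, 0], [0, 0, 23.8], 1],
    [[-214, -105, 0], [0, 0, 23.8], 1],
    [[-214, -105, 0], [0, 0, 23.8], 1],
  ],
)

```text
time: 10.9
ee_pos: [0.5629, 0.0421, 0.2775]
tcp_rot: [-179.9, -0.1, 139.7]
wrist_force: [0.7, 0.4, -3.4]
opening: 0.0228
grasp_force: 79.2
```

```bash
cat > g.py <<'E'
from h import *
from b import rect
for n in("top","wrist","scene"):
    im,W=cloud(n);cv2.imwrite(f"pics/g_{n}.png",im[...,::-1])
    H,S,V=[a.astype(int) for a in cv2.split(cv2.cvtColor(im,cv2.COLOR_RGB2HSV))]
    X,Y,Z=np.moveaxis(W,-1,0);r=(abs(X-.565)<.08)&(abs(Y-.042)<.08);b=r&(H>100)&(H<125)&(S>120)
    try:
        rect(W[b],n+" blue")
    except Exception as e: print(n,"-")
from go import go; go(564.5,42,226,139.7)
E
python3 g.py
```

```text
top blue 101 ctr [556.3  10.7] size [39.7 73. ] long-axis deg -20.2 z med/max [251.3 680.9] mean [558.9  19.6 270.2]
wrist blue 15135 ctr [556.4  43.5] size [104.5  65. ] long-axis deg 24.7 z med/max [286.6 354.5] mean [554.9  50.3 273.8]
scene blue 401 ctr [564.2  35.9] size [69.3 63.9] long-axis deg 20.3 z med/max [255.  314.4] mean [570.9  28.9 264.8]
t 11.1 pos [563.   42.5 278.5] rot [179.99   0.   139.78] F [ 1.2  0.2 -1.9] q [ 4.  8. 16. 99.  0. 45.] open 22.9
inc [-1.5  0.6 52.5] [0.01 0.   0.08]
```

View pics/g_wrist.png

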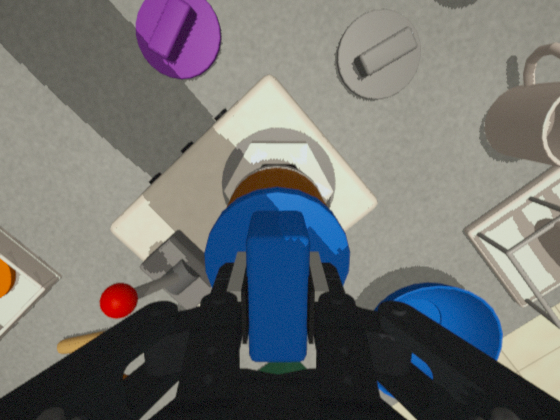

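Wrist view: the jar (278,235) is held over the drive hexagon (278,165), with the flats visually in line. Lowering carefully.

play_rows(
  increments=[
    [[-1, 0, 20], [0, 0, 0], 1],
    [[-1, 0, 40], [0, 0, 0], 1],
    [[-1, 0, 50], [0, 0, 0], 1],
    [[-1, 0, 54], [0, 0, 0], 1],
    [[-1, 0, 57], [0, 0, 0], 1],
    [[-1, 0, 59], [0, 0, 0], 1],
    [[-1, 0, 61], [0, 0, 0], 1],
    [[-1, 0, 63], [0, 0, 0], 1],
    [[-1, 0, 65], [0, 0, 0], 1],
    [[-1, 0, 67], [0, 0, 0], 1],
    [[-1, 0, 69], [0, 0, 0], 1],
    [[-1, 0, 69], [0, 0, 0], 1],
  ],
)

```text
time: 12.25
ee_pos: [0.5644, 0.0409, 0.2089]
tcp_rot: [-180.0, -0.0, 139.7]
wrist_force: [0.2, 0.3, -2.6]
opening: 0.0229
grasp_force: 79.1
```

play_rows(
  increments=[
    [[0, 0, 2], [0, 0, 0], 1],
    [[0, 0, 4], [0, 0, 0], 1],
    [[0, 0, 5], [0, 0, 0], 1],
    [[0, 0, 6], [0, 0, 0], 1],
    [[0, 0, 6], [0, 0, 0], 1],
  ],
)

```text
time: 12.75
ee_pos: [0.5645, 0.0407, 0.2072]
tcp_rot: [179.8, 0.2, 139.7]
wrist_force: [-7.5, -1.6, 21.0]
opening: 0.023
grasp_force: 82.3
```

```bash
python3 go.py 564.5 42 204 139.7
```

```text
t 12.8 pos [564.5  40.7 207.2] rot [179.84   0.19 139.67] F [-7.5 -1.6 21. ] q [ 4.  6.  7. 90. -0. 44.] open 23.0
inc [0.8 1.  3.2] [ 0.16  0.19 -0.03]
```

play_rows(
  increments=[
    [[1, 1, 2], [0, 0, 2], 1],
    [[1, 1, 2], [0, 0, 4], 1],
    [[1, 1, 2], [0, 0, 0], 1],
    [[1, 1, 2], [0, 0, -4], 1],
    [[1, 1, 2], [0, 0, 0], 1],
    [[1, 1, 2], [0, 0, 0], 1],
  ],
)

```text
time: 13.35
ee_pos: [0.5659, 0.0421, 0.2071]
tcp_rot: [179.6, 0.4, 139.6]
wrist_force: [-2.8, -1.9, 29.9]
opening: 0.0229
grasp_force: 83.6
```

```bash
cat > k.py <<'E'
from h import *
from b import rect
for n in("top","wrist"):
    im,W=cloud(n); cv2.imwrite(f"pics/k_{n}.png",im[...,::-1])
    H,S,V=[a.astype(int) for a in cv2.split(cv2.cvtColor(im,cv2.COLOR_RGB2HSV))]
    X,Y,Z=np.moveaxis(W,-1,0);r=(abs(X-.565)<.05)&(abs(Y-.042)<.05);b=r&(H>100)&(H<125)&(S>120)
    for lo,hi,nm in((.17,.195,"lid"),(.208,.228,"bar")):
        P=W[b&(Z>lo)&(Z<hi)]
        if len(P)>10: rect(P,n+nm)
    P=W[r&(Z>.088)&(Z<.105)&(S<50)]
    if len(P): print("drive z",np.median(P[:,2]))
from go import go; go(564.5,42,204,139.7)
E
python3 k.py
```

```text
toplid 51 ctr [558.3  17. ] size [15.9 55.3] long-axis deg -11.0 z med/max [180.9 184.7] mean [568.8  15.4 180.9]
drive z 0.09853133339892513
wristlid 6083 ctr [556.4  49.9] size [70.1 48.2] long-axis deg 50.9 z med/max [181.1 195. ] mean [551.7  54.  181.4]
wristbar 7997 ctr [563.2  41.5] size [45.9 58.6] long-axis deg -64.2 z med/max [217.  223.4] mean [562.6  45.2 216.7]
drive z 0.0991778954324575
t 13.4 pos [565.9  42.1 207.1] rot [179.64   0.41 139.65] F [-2.9 -2.4 29.8] q [ 4.  6.  7. 90. -0. 45.] open 22.7
inc [ 1.  -1.   3.1] [ 0.36  0.41 -0.05]
```

Lid top reads 181 mm and bar top 217 mm, which is exactly fully home. Releasing and rising.

play_rows(
  increments=[
    [[-1, -1, -4], [0, 0, 0], 1],
    [[-1, -1, -4], [0, 0, 0], 0.4],
    [[-1, -1, -4], [0, 0, 0], 0.4],
    [[-1, -1, -4], [0, 0, 0], 0.4],
    [[-1, -1, -15], [0, 0, 0], 0.4],
    [[-1, -1, -40], [0, 0, 0], 0.4],
    [[-1, -1, -80], [0, 0, 0], 0.6],
    [[-1, -1, -100], [0, 0, 0], 1],
    [[-1, -1, -100], [0, 0, 0], 1],
    [[-1, -1, -100], [0, 0, 0], 1],
  ],
)

```text
time: 14.45
ee_pos: [0.5647, 0.041, 0.3014]
tcp_rot: [180.0, 0.0, 139.7]
wrist_force: [-0.2, -0.8, -1.7]
opening: 0.0002
grasp_force: 0.0
```

```bash
cat >> k.py <<'E'
go(480,-92,280,139.7)
im,W=cloud("top");X,Y,Z=np.moveaxis(W,-1,0)
H,S,V=[a.astype(int) for a in cv2.split(cv2.cvtColor(im,cv2.COLOR_RGB2HSV))]
rect(W[((H<6)|(H>174))&(S>150)&(Z>.13)&(Z<.23)&(X>.45)&(X<.65)&(Y<-.03)&(Y>-.15)],"knob")
E
python3 k.py
```

```text
toplid 116 ctr [557.4  25.7] size [36.2 66.9] long-axis deg -24.6 z med/max [180.6 194.5] mean [550.4  30.6 181. ]
topbar 48 ctr [562.6  37.7] size [16.2 53.4] long-axis deg -39.3 z med/max [215.3 218.6] mean [566.5  31.3 215.1]
drive z 0.09861644089897252
wristlid 3952 ctr [563.  42.] size [69.7 67.9] long-axis deg 50.0 z med/max [181.2 195. ] mean [560.3  44.3 181.3]
wristbar 2612 ctr [563.3  41.8] size [23.9 53.2] long-axis deg -39.5 z med/max [217.  219.1] mean [560.3  44.5 216.8]
drive z 0.09915794935891994
t 14.6 pos [564.3  40.9 300.1] rot [-1.7993e+02 -7.0000e-02  1.3968e+02] F [-0.3  0.1  1. ] q [  4.   9.  20. 101.  -0.  44.] open -0.1
inc [ 0.4  1.1 96.1] [-0.07 -0.07 -0.02]
t 14.6 pos [564.3  40.9 300.1] rot [-1.7993e+02 -7.0000e-02  1.3968e+02] F [-0.3  0.1  1. ] q [  4.   9.  20. 101.  -0.  44.] open -0.1
inc [ -21.8 -155.8   20.3] [-0.07 -0.07 -0.02]
knob 83 ctr [535.1 -88.9] size [20.2 22.6] long-axis deg -1.7 z med/max [190.7 197.9] mean [535.  -88.6 190.6]
```

The jar is home at (563,42), 1 mm from the drive axis, with lid top at 181 mm. Next I position the closed fingers in front of the knob.

play_rows(
  increments=[
    [[-4, -25, 0], [0, 0, -7], 1],
    [[-9, -50, 0], [0, 0, -14], 1],
    [[-14, -80, 0], [0, 0, -21], 1],
    [[-19, -110, 0], [0, 0, -28], 1],
    [[-24, -135, 0], [0, 0, -35], 1],
    [[-27, -150, 0], [0, 0, -43], 1],
    [[-27, -150, 0], [0, 0, -43], 1],
    [[-27, -150, 40], [0, 0, -43], 1],
    [[-27, -150, 80], [0, 0, -43], 1],
    [[-27, -150, 108], [0, 0, -43], 1],
    [[-27, -150, 114], [0, 0, -43], 1],
    [[-27, -150, 114], [0, 0, -43], 1],
  ],
)

```text
time: 15.8
ee_pos: [0.4876, -0.0904, 0.1867]
tcp_rot: [180.0, -0.1, -177.4]
wrist_force: [-0.5, -0.2, 0.2]
opening: -0.0001
grasp_force: 0.0
```

```bash
python3 go.py 588 -87 185 183
```

```text
t 15.8 pos [487.6 -90.4 186.7] rot [ 1.7997e+02 -1.1000e-01 -1.7740e+02] F [-0.5 -0.2  0.2] q [-11.  -3.  -5.  88.   0. -13.] open -0.1
inc [-100.4   -1.2    1.5] [ 0.03 -0.11 -0.4 ]
```

play_rows(
  increments=[
    [[-12, 0, 1], [0, 0, 0], 1],
    [[-20, 0, 1], [0, 0, 0], 1],
    [[-30, 0, 1], [0, 0, 0], 1],
    [[-40, 0, 1], [0, 0, 0], 1],
    [[-50, 0, 1], [0, 0, 0], 1],
    [[-60, 0, 1], [0, 0, 0], 1],
    [[-70, 0, 1], [0, 0, 0], 1],
    [[-80, 0, 1], [0, 0, 0], 1],
    [[-88, 0, 2], [0, 0, 0], 1],
    [[-94, 0, 2], [0, 0, 0], 1],
    [[-98, 0, 2], [0, 0, 0], 1],
    [[-101, 0, 2], [0, 0, 0], 1],
    [[-101, 0, 2], [0, 0, 0], 1],
  ],
)

```text
time: 17.1
ee_pos: [0.588, -0.0862, 0.185]
tcp_rot: [180.0, -0.1, -177.3]
wrist_force: [-5.3, -0.2, -0.3]
opening: -0.0001
grasp_force: 2.8
```

```bash
cat > m.py <<'E'
from h import *
from b import rect
for n in("top","scene"):
    im,W=cloud(n);X,Y,Z=np.moveaxis(W,-1,0); cv2.imwrite(f"pics/m_{n}.png",im[...,::-1])
    H,S,V=[a.astype(int) for a in cv2.split(cv2.cvtColor(im,cv2.COLOR_RGB2HSV))]
    P=W[((H<6)|(H>174))&(S>150)&(Z>.13)&(Z<.23)&(X>.45)&(X<.7)&(Y<-.03)&(Y>-.15)]
    if len(P)>5: rect(P,n+"knob")
from go import go; go(480,-90,300,183)
E
python3 m.py
```

```text
sceneknob 61 ctr [614.6 -93. ] size [21.9 17.4] long-axis deg 30.1 z med/max [184.4 191.3] mean [614.1 -93.1 184.3]
t 17.2 pos [588.  -86.2 185.1] rot [ 1.7999e+02 -1.2000e-01 -1.7732e+02] F [-4.9 -0.1 -1.1] q [ -8.  10.   9.  89.  -0. -11.] open -0.4
inc [ 108.3    1.2 -114.7] [ 0.01 -0.12 -0.32]
```

play_rows(
  increments=[
    [[-2, 0, 0], [0, 0, 0], 1],
    [[-3, 0, 0], [0, 0, 0], 1],
    [[-3, 0, 0], [0, 0, 0], 1],
    [[0, 0, 0], [0, 0, 0], 1],
    [[20, 0, 0], [0, 0, 0], 1],
    [[60, 0, 0], [0, 0, 0], 1],
    [[90, 0, -30], [0, 0, 0], 1],
    [[100, 0, -70], [0, 0, 0], 1],
    [[130, 0, -100], [0, 0, 0], 1],
    [[170, 0, -100], [0, 0, 0], 1],
    [[200, 0, -100], [0, 0, 0], 1],
    [[200, 0, -100], [0, 0, 0], 1],
    [[200, 0, -100], [0, 0, 0], 1],
  ],
)

```text
time: 18.5
ee_pos: [0.3891, -0.0957, 0.286]
tcp_rot: [-180.0, 0.1, -177.3]
wrist_force: [-0.1, 0.1, -0.3]
opening: -0.0001
grasp_force: 0.0
```

```bash
python3 m.py; python3 k.py | grep -v inc; python3 e.py | head -2; python3 -c "
import cv2;cv2.imwrite('pics/fin.png',cv2.imread('pics/m_top.png'))"
```

```text
topknob 63 ctr [608.4 -85.8] size [18.2 18.5] long-axis deg -1.9 z med/max [186. 190.] mean [608.3 -86.4 185.8]
sceneknob 61 ctr [613.4 -90.2] size [22.2 19.2] long-axis deg 13.2 z med/max [184.7 191.8] mean [613.8 -92.6 183.9]
t 18.6 pos [389.7 -95.6 285.3] rot [-1.8000e+02  3.0000e-02 -1.7731e+02] F [ 0.7 -0.1 -0. ] q [-14. -14.  -4. 100.   0. -16.] open -0.1
inc [-90.5   1.3 -14.7] [-0.    0.03 -0.31]
toplid 396 ctr [562.8  39.6] size [67.3 65.7] long-axis deg 44.0 z med/max [180.6 194.8] mean [559.1  35.9 180.9]
topbar 284 ctr [563.7  41. ] size [24.4 56. ] long-axis deg -40.5 z med/max [216.3 221. ] mean [563.1  40.7 216.2]
drive z 0.09846908690950508
drive z 0.09868317111817718
t 18.7 pos [389.7 -95.5 284.9] rot [ 1.7999e+02 -3.0000e-02 -1.7730e+02] F [ 0.4  0.1 -0.6] q [-14. -14.  -4. 100.   0. -16.] open -0.1
t 18.7 pos [389.7 -95.5 284.9] rot [ 1.7999e+02 -3.0000e-02 -1.7730e+02] F [ 0.4  0.1 -0.6] q [-14. -14.  -4. 100.   0. -16.] open -0.1
knob 64 ctr [608.7 -85.8] size [18.2 18.1] long-axis deg 88.6 z med/max [186.3 191.5] mean [608.3 -86.3 186. ]
disc 393 ctr [ 421.  -329.8] size [81.5 63. ] long-axis deg 52.6 z med/max [20.7 40. ] mean [ 425.1 -329.2   21.2]
bar 184 ctr [ 413.4 -324.3] size [53.9 21.8] long-axis deg 27.8 z med/max [52.1 57.9] mean [ 414.2 -323.8   52.1]
```

View pics/fin.png

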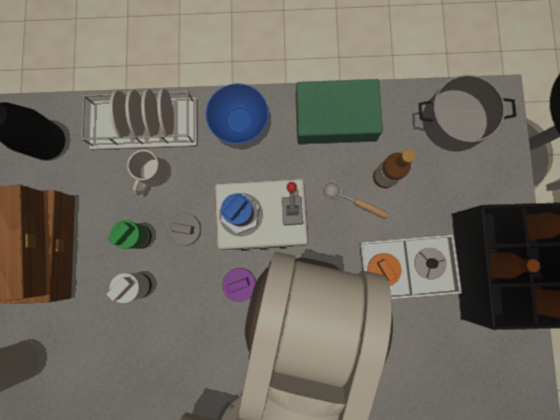

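The final picture shows the jar seated on the drive (238,210), the knob thrown over (292,187), the cap flat in the tray's empty half (384,268), and the bystanders where they were. Handing in.

```bash
python3 -c "
from workcell import workorder; print(workorder.job_done())"
```

```text
the job is handed in; nothing more can be done
None
```

I handed the job in at about 19 s on the robot's clock: the cap is flat in the tray's empty half, the grinder jar is fully home on the drive, and the lever is thrown over to about its stop. The jar dropped in without stepwise turning because I read the drive's angle from the camera. All of this is from my own camera measurements; the hand-in returned no verdict.

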